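Push the carton down the free lane

TASK

One lane of the two-lane carton rack holds a red grease pot; the other, with the green mark, is free. Without lifting it off the board or tipping it, push the small white carton into the free lane and on down until it stands against the black rubber stop at the end. The yellow rails are freshly painted: neither the carton nor the robot may touch them, and the grease pot and the other loose things must stay where they are.

Things in the scene. Friction and masses are not known exactly. Their poses are not given: they have to be found in the camera images.
- carton: White closed carton, loose on the rack's board, 42 mm (its x) by 50 mm (its y) by 40 mm high, 0.08 to 0.17 kg. Origin at the centre of its underside, z up. It starts in front of the middle rail, its centre 45 to 55 mm before the mouth of the lanes, its y axis within 0.25 rad of the rack's x axis.
- rack: Fixed two-lane rack on a flat plywood board, top 30 mm above the bench (x -95 to 180, y -100 to 100 mm). Origin on the board's top at the mouth, under the middle rail; x down the lanes, y left, z up. Lanes 60 mm wide, centre lines at y = 36 and -36 mm. At the end a bar 30 mm high with a flat black rubber stop in each lane, face at x = 148 mm, 4 to 26 mm above the board.
- rails: The three yellow guide rails of the rack, same origin and axes: each 12 mm wide and 12 mm high above the board, from x = 2 to 152 mm, centred on y = -72, 0 and 72 mm. Freshly painted: not to be touched.
- home_mark: Green painted square, 46 mm, flat on the board at the end of the free lane (either lane). Origin at its centre, 122 mm down the lane from the mouth, on the lane's centre line; x down the lane, y left, as the rack's. A carton standing square against the stop, 50 mm side along the lane, has its centre 1 mm beyond this point.
- grease_pot: Red pot with white lid, diameter 49 mm, 41 mm high, loose, at the end of the other lane. Origin at the centre of its underside. To be left alone.
- matchbox: Red matchbox, 36 x 53 x 15 mm, loose on the bench at the near left, origin at the centre of its underside. To be left alone.
- marker_pen: Black marker pen, 125 mm long (its x), 16 mm thick, lying loose on the starred towel to the right of the rack. Origin at the centre of its underside. To be left alone.
- paste_tin: Round white tin with a green lid, diameter 65 mm, 32 mm high, loose on the starred towel to the right of the rack. Origin at the centre of its underside. To be left alone.
- spark_plug: Spark plug lying on the bench, 67 mm long, 20 mm thick, loose beyond the rack, origin at the centre of its underside. To be left alone.
Not all that is in view belongs to the job. What is shaped like the carton but blue is not meant.

How it is judged:
At the end, for the whole second after the job is handed in: The carton stands flat and at rest on the board at the end of the free lane: its centre no more than 6 mm short of, and 9 mm to either side of, the centre of the green mark (so up against the stop to within about 7 mm), clear of the rails (x of carton in the frame of home_mark between -0.006 and 0.01 m and y of carton in the frame of home_mark between -0.009 and 0.009 m and angle between carton's own z axis and vertical below 0.05 rad and z of carton in the frame of rack below 0.004 m and linear speed of carton below 0.01 m/s and contact force between carton and rails below 0.2 N); the robot touches nothing.
It fails at once if the carton touches a rail (contact force between carton and rails above 0.2 N).
It fails at once if the robot touches a rail (contact force between any of the fingers, the arm and rails above 0.2 N).
It fails at once if the carton is lifted off the board (more than 10 mm) (z of carton in the frame of rack above 0.01 m).
It fails at once if the carton is tipped (more than 0.3 rad) (angle between carton's own z axis and vertical above 0.3 rad).
It fails at once if the grease pot or another loose thing is shifted by more than 8 mm (distance of any of grease_pot, matchbox, marker_pen, paste_tin, spark_plug from where it was at the start of the episode above 0.008 m).
It also fails if it takes over 69 s, if anything falls off the work surface, if the arm or the gripper's body presses on something with over 40 N, if the wrist force passes 120 N, or if a joint passes its speed limit or range.

ROBOT

A 6-joint arm with a two-finger parallel gripper is mounted at the origin on a cart in front of the work surface, level with it; the furniture and walls round the work are solid. World frame = base frame: x ahead of the robot, y to its left, z up, the work surface at z = 0. Lengths are in m, angles in rad, forces in N, time in s.
With the tool pointing down it reaches from about 0.275 to 0.75 m from the base axis. Payload 10.2 kg.
Tool frame: the origin (TCP) lies at the very end of the fingers, on their centre line; the grasp point (between the pads) lies 19 mm behind it; z points along the fingers, y is the direction in which the jaws open and shut (so a half turn about z gives the same grasp; the last joint's range is limited). The gripper opens to 88 mm and grips with 3 to 60 N. Pads are 18 mm wide; open, the fingers measure 123 mm over their backs; the gripper's body (75 mm by 187 mm) begins 45 mm behind the grasp point.
Start: joints at [-1.378, 0.313, 1.498, -0, 1.331, -0.223], TCP at [0.212, -0.48, 0.206] pointing down, gripper open.
Joint ranges: [-2.94, 2.94], [-0.97, 2.17], [0.19, 2.56], [-1.23, 4.37], [0.02, 3.11], [-2.88, 2.88]. Speed limits (rad/s): [2.39, 2.39, 3.01, 3.14, 3.14, 3.14].

INTERFACE

Orientations are given as a unit quaternion [x, y, z, w].
In Python, from bench import robot, snapshot gives the robot as it stands. The module is installed in compiled form; this text tells all that it offers.
- The arm moves only by the tool play_rows, never from a script. Its argument "deltas" is a list of rows, each a list of 6 numbers: the shift along the tool's x, y, z in cm, then the turn, a rotation vector about the tool's x, y, z in rad. A call has exactly 8 rows; each row shifts and turns the commanded pose from where the row before left it, along the tool's axes as they then stand; what a row does not reach is not made up. A row lasts 1/10 s, in which the tool goes at most 50 mm and 8.59 degrees, less where a joint would pass 70% of its speed; a pose out of reach is approached as far as the arm can. A call is refused whole if a number of a shift passes 5 or a number of a turn 0.15, either way. A call with a gripper value outside its range is refused whole. "grip" is the finger opening in cm, from 0 to 8.81, set as the call begins (left out, the last holds). The fingers move at their own pace and stop on an object; the grip force is fixed at half the most. Time passes only in rows, so rows that do not move let the fingers close, or fill a call up. It gives the time, the measured TCP pose, the force and the opening at its end, in the units of the state.
- robot.observe(): the state, without advancing time (a new reading comes with each control period).
- snapshot(name): name is "scene" or "top"; returns a dict with "image" (480x640x3 uint8, blue, green, red), "vfov" (degrees; the focal length in pixels is half the picture's height over the tangent of half this angle, whatever the lens; pixels are square), "cx", "cy" (the principal point, pixels), "cam_to_world" (4x4, takes a point from camera to world coordinates). Camera axes: x right, y down, z forward; pixel columns grow to the right and rows downward; lengths in m; the calibration is good to about 2 mm. A picture is of the moment at which its call begins. There is no depth.
- robot.hand_in(): hands the job in, once; it reports no verdict.
The state is a dict: "clock": time; "q": joint angles; "dq": joint speeds; "joint_efforts": joint torques, N m; "tcp_pos": TCP position; "tcp_rot": TCP orientation; "force": force on the tool from outside, world axes, zero at the start; "torque": the same for the moment, N m; "grip_width": opening from 0.0 (shut) to 1.0 (fully open).
Only numpy, scipy, OpenCV 4.12 (cv2) and the standard library are available. Lean on these libraries where they do the work, as an engineer would, in place of code of your own. Each camera call takes 0.05 s, during which the arm holds its last target.

## Working session

There is one attempt and no reset: what is moved stays moved. The work goes in short steps, Python scripts to look and compute and a tool call to move; the robot and the scene stay as the last step left them, time stands still between calls to the robot, and variables do not carry over. Pictures are saved under pics/ and viewed, and the job is handed in when it is done.

Besides the shell and the picture viewer there is one more tool, called after "Call:" in YAML: its name, and indented under it one key for each argument. play_rows: Moves the arm, as the interface text tells. Its arguments: {"type":"object","properties":{"deltas":{"type":"array","items":{"type":"array","items":{"type":"number"}}},"grip":{"type":"number"}},"required":["deltas"]}

```bash
mkdir -p pics; python3 - <<'E'
from bench import robot, snapshot
import cv2,numpy as np
for n in("scene","top"):
    s=snapshot(n);cv2.imwrite(f"pics/{n}0.png",s["image"]);print(n,s["vfov"],s["cx"],s["cy"],np.round(s["cam_to_world"],4).tolist())
o=robot.observe();print(o["clock"],o["tcp_pos"],o["tcp_rot"],o["grip_width"])
E
```

```text
scene 48.33439844469995 318.48762784000155 239.42030446990685 [[0.6753, -0.4796, 0.5604, -0.1387], [-0.7376, -0.4444, 0.5085, -0.8326], [0.0052, -0.7566, -0.6538, 0.8785], [0.0, 0.0, 0.0, 1.0]]
top 55.281997204360735 311.6928114670362 233.51916656728102 [[0.0252, -0.9936, 0.1098, 0.4916], [-0.9995, -0.0269, -0.014, -0.1999], [0.0169, -0.1093, -0.9939, 1.0], [0.0, 0.0, 0.0, 1.0]]
0.1 [ 0.21201383 -0.48001614  0.20524316] [ 9.78468595e-01  2.06395024e-01  1.99452219e-05 -5.49401157e-04] 1.0000912277705687
```

View pics/scene0.png

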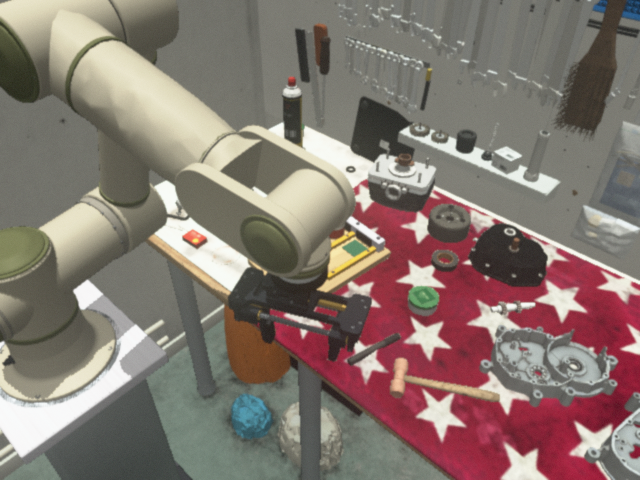

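View pics/top0.png

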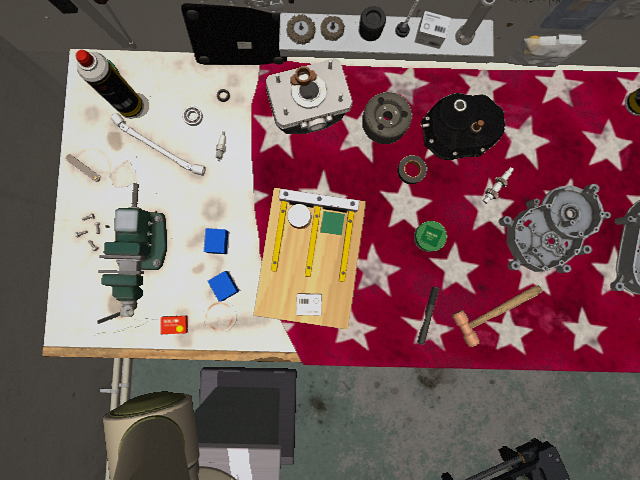

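The top view shows the rack around pixel (310,260). The green mark at (335,222) is in the right lane and the pot at (299,215) in the left. The carton is at (309,304), and the arm is clear of the view. Next I'll measure these.

```bash
cat > h.py <<'E'
import cv2,numpy as np
def ray(s,uv,z):
    T=np.array(s["cam_to_world"]);f=240/np.tan(np.radians(s["vfov"]/2))
    uv=np.atleast_2d(uv).astype(float)
    d=np.c_[(uv[:,0]-s["cx"])/f,(uv[:,1]-s["cy"])/f,np.ones(len(uv))]@T[:3,:3].T
    return T[:3,3]+d*((z-T[2,3])/d[:,2])[:,None]
def comps(m,amin):
    n,l,st,c=cv2.connectedComponentsWithStats(m.astype(np.uint8));return [(l==i) for i in range(1,n) if st[i,4]>=amin]
def rect(s,m,z):
    c,_=cv2.findContours(m.astype(np.uint8),cv2.RETR_EXTERNAL,cv2.CHAIN_APPROX_NONE)
    c=max(c,key=cv2.contourArea)[:,0,:]
    P=ray(s,c,z)[:,:2]*1000
    r=cv2.minAreaRect(P.astype(np.float32));return r
E
python3 - <<'E'
from bench import snapshot
from h import *
s=snapshot("top");im=s["image"]
cv2.imwrite("pics/crop0.png",cv2.resize(im[175:340,240:380],None,fx=3.6,fy=3.6,interpolation=cv2.INTER_CUBIC))
h=cv2.cvtColor(im,cv2.COLOR_BGR2HSV);H,S,V=[h[...,i].astype(int) for i in range(3)]
roi=np.zeros(H.shape,bool);roi[180:335,250:372]=1
for nm,m,z in(("yellow",(H>22)&(H<32)&(S>180)&(V>120)&roi,.042),("green",(H>45)&(H<85)&(S>100)&roi,.03),("white",(S<40)&(V>150)&roi,.07),):
  for c in comps(m,60):
    ys,xs=np.where(c);r=rect(s,c,z);print(nm,c.sum(),xs.min(),xs.max(),ys.min(),ys.max(),np.round(r[0],1),np.round(r[1],1),round(r[2],1),np.round(cv2.boxPoints(r)).tolist())
E
```

```text
yellow 356 271 286 201 270 [ 591.6 -144.5] [ 11.7 148. ] 83.1 [[517.0, -141.0], [664.0, -159.0], [666.0, -148.0], [519.0, -130.0]]
yellow 313 307 320 206 266 [ 592.9 -216.9] [ 11.1 128. ] 83.1 [[529.0, -215.0], [656.0, -230.0], [657.0, -219.0], [530.0, -204.0]]
yellow 344 339 353 211 281 [ 573.8 -287. ] [ 10.9 148.5] 83.1 [[499.0, -283.0], [647.0, -301.0], [648.0, -291.0], [501.0, -273.0]]
green 424 321 343 212 234 [ 623.1 -256.6] [43.7 44.7] 83.0 [[598.0, -276.0], [643.0, -281.0], [648.0, -238.0], [604.0, -232.0]]
white 1586 250 286 180 334 [ 546.8 -124.9] [313.4  71.6] 2.3 [[389.0, -95.0], [392.0, -167.0], [705.0, -154.0], [702.0, -83.0]]
white 969 279 358 180 209 [ 681.6 -227.4] [164.5  51.7] 83.1 [[646.0, -306.0], [697.0, -312.0], [717.0, -149.0], [666.0, -143.0]]
white 404 288 309 204 226 [ 631.8 -185. ] [45.6 43.1] 1.6 [[608.0, -164.0], [610.0, -207.0], [655.0, -206.0], [654.0, -163.0]]
white 248 357 371 248 287 [ 528.1 -320.8] [79.3 28.5] 0.6 [[488.0, -307.0], [489.0, -336.0], [568.0, -335.0], [568.0, -306.0]]
white 475 296 321 294 314 [ 451.9 -210.2] [39.7 50.1] 1.4 [[431.0, -186.0], [433.0, -236.0], [472.0, -235.0], [471.0, -185.0]]
white 268 339 371 314 334 [ 402.5 -305.9] [51.  46.3] 61.9 [[370.0, -318.0], [411.0, -339.0], [435.0, -294.0], [394.0, -273.0]]
```

View pics/crop0.png

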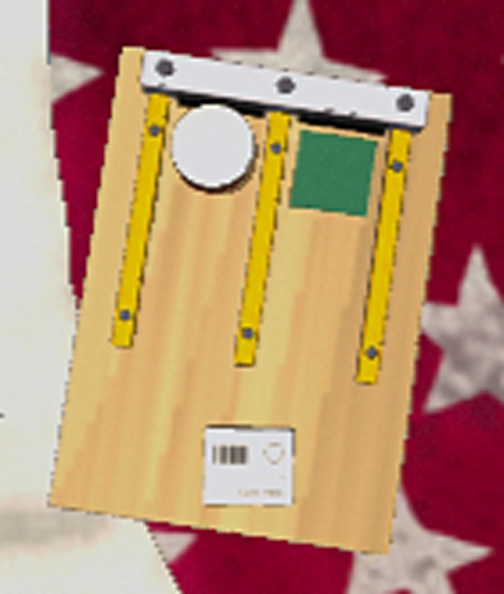

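The right lane (y=-36) is free. The rack origin is about (506.3, -206.4) mm with yaw -6.9°, and the rails and the mark agree on this to 0.3 mm. The carton centre is about (452, -210) mm. Its 50 mm side lies **across** the lanes (yaw 1.4°), not along them as the text says. 

Plan:
1. Close the fingers lightly over the 42 mm sides, with the tips above rail height.
2. Turn the carton on the board.
3. Slide it down the lane.

Call:
play_rows:
  deltas:
    - [4.1,-1.88,0,0,0,0]
    - [4.1,-1.88,0,0,0,0]
    - [4.1,-1.88,0,0,0,0]
    - [4.1,-1.88,0,0,0,0]
    - [4.1,-1.88,0,0,0,0]
    - [4.1,-1.88,0,0,0,0]
    - [4.1,-1.88,0,0,0,0]
    - [4.1,-1.88,0,0,0,0]
  grip: 6.2

```text
clock: 0.95
tcp_pos: [0.4523, -0.2085, 0.2057]
tcp_rot: [0.978, 0.206, -0.0, -0.0]
force: [-0.3, -0.7, -0.5]
grip_width: 0.707
```

Call:
play_rows:
  deltas:
    - [0,0,0,0,0,-0.147]
    - [0,0,0,0,0,-0.147]
    - [0,0,0,0,0,-0.147]
    - [0,0,0,0,0,-0.147]
    - [0,0,0,0,0,-0.147]
    - [0,0,0,0,0,-0.147]
    - [0,0,0,0,0,-0.147]
    - [0,0,0,0,0,-0.147]

```text
clock: 1.75
tcp_pos: [0.4512, -0.2101, 0.2055]
tcp_rot: [0.697, 0.717, -0.0, -0.0]
force: [0.2, -0.4, 0.1]
grip_width: 0.704
```

```bash
cat > st.py <<'E'
from bench import robot
import numpy as np
from scipy.spatial.transform import Rotation as R
def st():
    o=robot.observe();M=R.from_quat(o["tcp_rot"]).as_matrix();p=np.array(o["tcp_pos"])*1000
    d=p[:2]-[506.3,-206.4];a=-.1204
    print("t",round(o["clock"],2),"p",p.round(1),"rack",round(d[0]*np.cos(a)+d[1]*np.sin(a),1),round(-d[0]*np.sin(a)+d[1]*np.cos(a),1),"x",M[:,0].round(4),"y",M[:,1].round(4),"jaw",round(np.degrees(np.arctan2(M[1,1],M[0,1])),2),"zx",M[:2,2].round(4),"grip",round(o["grip_width"]*88.1,1),"F",np.round(o["force"],1))
    return p,M
if __name__=="__main__":st()
E
python3 st.py; python3 - <<'E'
from bench import snapshot
import cv2
cv2.imwrite("pics/s1.png",snapshot("scene")["image"])
E
```

```text
t 1.75 p [ 451.2 -210.1  205.5] rack -54.2 -10.3 x [-2.700e-02  9.996e-01  3.000e-04] y [ 9.996e-01  2.700e-02 -4.000e-04] jaw 1.55 zx [-0.0004  0.0003] grip 62.0 F [ 0.2 -0.4  0.1]
```

View pics/s1.png

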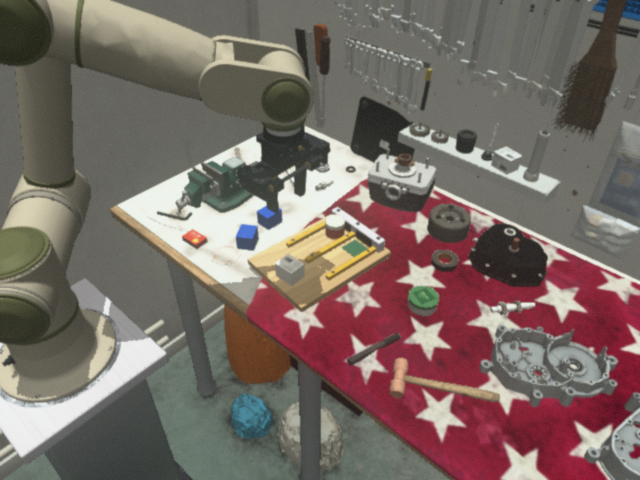

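The gripper is above the carton at (290,267) in the scene view, and the rack is fully visible. I'll cross-check the carton and the mark from this view.

```bash
python3 - <<'E'
from bench import snapshot
from h import *
s=snapshot("scene");im=s["image"]
cv2.imwrite("pics/c1.png",cv2.resize(im[205:310,240:400],None,fx=5,fy=5,interpolation=cv2.INTER_CUBIC))
h=cv2.cvtColor(im,cv2.COLOR_BGR2HSV);H,S,V=[h[...,i].astype(int) for i in range(3)]
roi=np.zeros(H.shape,bool);roi[205:310,245:395]=1
for c in comps((H>45)&(H<85)&(S>100)&roi,40):print("green",rect(s,c,.03))
r2=np.zeros(H.shape,bool);r2[245:285,270:312]=1
for c in comps((S<60)&(V>140)&r2,40):print("white",c.sum(),rect(s,c,.07))
E
```

```text
white 294 ((450.25970458984375, -210.21810913085938), (45.51736831665039, 54.45292282104492), 3.378943681716919)
```

View pics/c1.png

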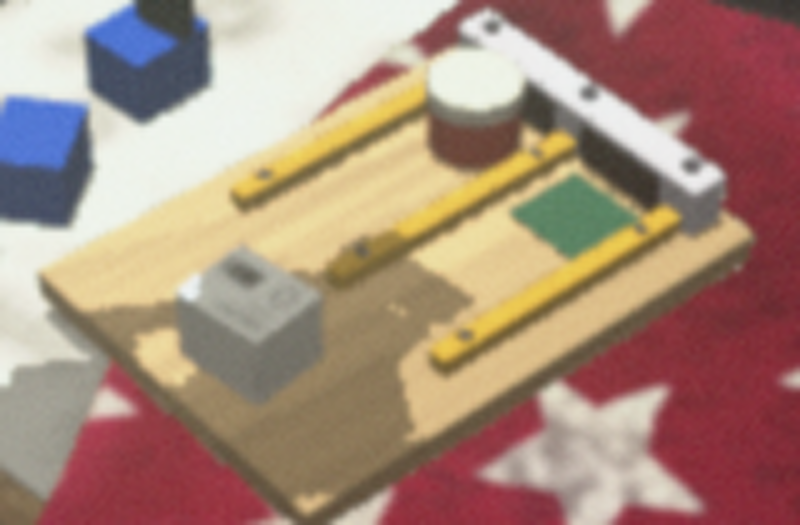

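Both views agree: centre about (451,-210), with the 50 mm side across. Descending to tip height 0.048.

Call:
play_rows:
  deltas:
    - [0,0,1.5,0,0,0]
    - [0,0,1.5,0,0,0]
    - [0,0,1.5,0,0,0]
    - [0,0,1.5,0,0,0]
    - [0,0,1.5,0,0,0]
    - [0,0,1.5,0,0,0]
    - [0,0,1.5,0,0,0]
    - [0,0,1.0,0,0,0]

```text
clock: 2.65
tcp_pos: [0.451, -0.21, 0.0897]
tcp_rot: [0.701, 0.713, -0.0, -0.001]
force: [-1.0, -0.2, 0.6]
grip_width: 0.702
```

Call:
play_rows:
  deltas:
    - [0,0,0.8,0,0,0]
    - [0,0,0.8,0,0,0]
    - [0,0,0.8,0,0,0]
    - [0,0,0.8,0,0,0]
    - [0,0,0.8,0,0,0]
    - [0,0,0.25,0,0,0]
    - [0,0,0,0,0,0]
    - [0,0,0,0,0,0]

```text
clock: 3.45
tcp_pos: [0.4515, -0.2103, 0.0484]
tcp_rot: [0.7, 0.714, 0.0, 0.0]
force: [-0.4, 0.1, 0.0]
grip_width: 0.704
```

```bash
python3 st.py; python3 - <<'E'
from bench import snapshot
import cv2
im=snapshot("scene")["image"]
cv2.imwrite("pics/s2.png",cv2.resize(im[170:310,200:400],None,fx=4,fy=4))
E
```

```text
t 3.45 p [ 451.5 -210.3   48.4] rack -53.9 -10.5 x [-2.100e-02  9.998e-01 -3.000e-04] y [9.998e-01 2.100e-02 4.000e-04] jaw 1.2 zx [ 0.0004 -0.0003] grip 62.0 F [-0.4  0.1  0. ]
```

View pics/s2.png

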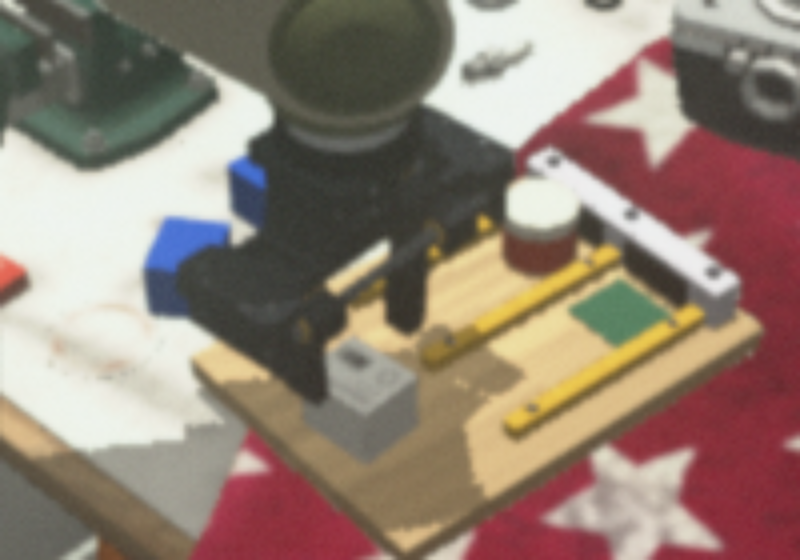

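```bash
python3 - <<'E'
from bench import snapshot
from h import *
s=snapshot("scene");T=np.linalg.inv(np.array(s["cam_to_world"]));f=240/np.tan(np.radians(s["vfov"]/2))
def pr(p):
    c=T[:3,:3]@np.array(p)+T[:3,3];return ((c[0]/c[2]*f+s["cx"]-200)*4).round(),((c[1]/c[2]*f+s["cy"]-170)*4).round()
for p in [(.4825,-.2103,.048),(.4825,-.2193,.048),(.500,-.2193,.048),(.4205,-.2103,.048),(.4205,-.2193,.07),(.4205,-.2193,.048),(.403,-.2193,.048),(.4515,-.2103,.07),(.431,-.235,.07),(.472,-.235,.07),(.431,-.186,.07)]:print(p,pr(p))
E
```

```text
(0.4825, -0.2103, 0.048) (np.float64(396.0), np.float64(373.0))
(0.4825, -0.2193, 0.048) (np.float64(408.0), np.float64(381.0))
(0.5, -0.2193, 0.048) (np.float64(429.0), np.float64(365.0))
(0.4205, -0.2103, 0.048) (np.float64(318.0), np.float64(430.0))
(0.4205, -0.2193, 0.07) (np.float64(328.0), np.float64(409.0))
(0.4205, -0.2193, 0.048) (np.float64(329.0), np.float64(438.0))
(0.403, -0.2193, 0.048) (np.float64(306.0), np.float64(455.0))
(0.4515, -0.2103, 0.07) (np.float64(356.0), np.float64(373.0))
(0.431, -0.235, 0.07) (np.float64(362.0), np.float64(413.0))
(0.472, -0.235, 0.07) (np.float64(415.0), np.float64(375.0))
(0.431, -0.186, 0.07) (np.float64(299.0), np.float64(371.0))
```

The fingertips look higher than TCP predicts (far tip at crop (405,330), expected y ≈ 370), so I'll look closer in both views.

```bash
python3 - <<'E'
from bench import snapshot
from h import *
s=snapshot("scene");t=snapshot("top")
a=cv2.resize(s["image"][225:300,255:330],None,fx=8,fy=8,interpolation=cv2.INTER_CUBIC)
cv2.imwrite("pics/s3.png",cv2.convertScaleAbs(a,alpha=1.5,beta=20))
cv2.imwrite("pics/t3.png",cv2.convertScaleAbs(cv2.resize(t["image"][170:360,230:400],None,fx=3,fy=3,interpolation=cv2.INTER_CUBIC),alpha=1.5,beta=20))
for z in(.048,.06,.075,.09):print(z,ray(s,[(200+405/4,170+330/4),(200+320/4,170+402/4)],z).round(3).tolist())
E
```

```text
0.048 [[0.512, -0.189, 0.048], [0.437, -0.195, 0.048]]
0.06 [[0.503, -0.198, 0.06], [0.429, -0.205, 0.06]]
0.075 [[0.491, -0.21, 0.075], [0.418, -0.216, 0.075]]
0.09 [[0.479, -0.221, 0.09], [0.408, -0.228, 0.09]]
```

View pics/s3.png

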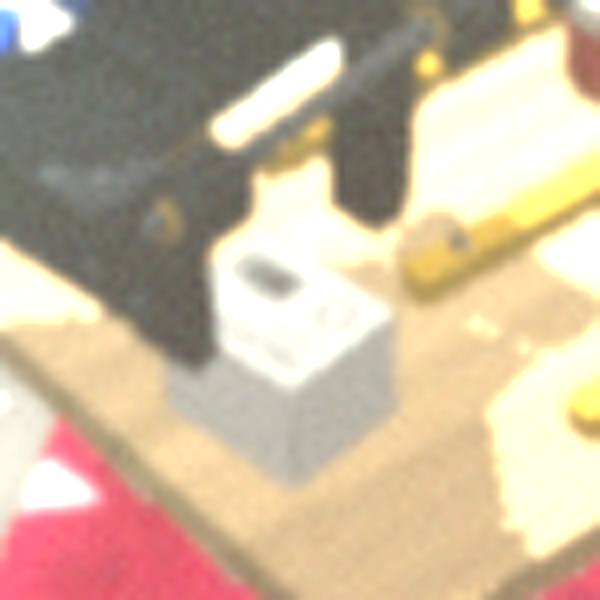

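View pics/t3.png

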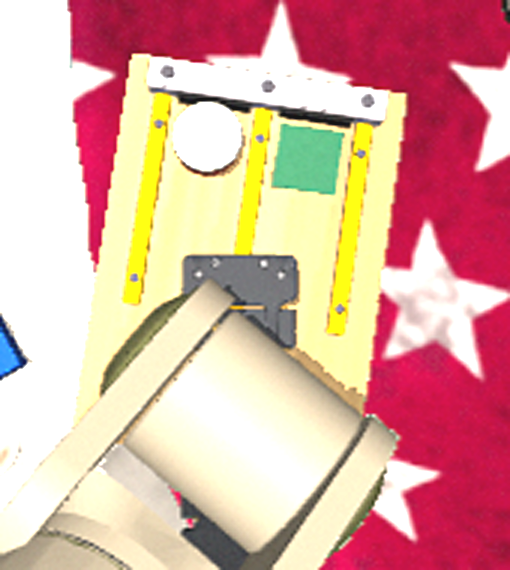

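Casting rays, the visible tips sit at about z=0.07, some 20 mm above the reported TCP. I'll lower a safe 8 mm (the front finger is short of the rails) and compare.

Call:
play_rows:
  deltas:
    - [0,0,0.2,0,0,0]
    - [0,0,0.2,0,0,0]
    - [0,0,0.2,0,0,0]
    - [0,0,0.2,0,0,0]
    - [0,0,0,0,0,0]
    - [0,0,0,0,0,0]
    - [0,0,0,0,0,0]
    - [0,0,0,0,0,0]

```text
clock: 4.45
tcp_pos: [0.4514, -0.2102, 0.0403]
tcp_rot: [0.7, 0.715, -0.0, 0.0]
force: [0.0, -0.2, 0.4]
grip_width: 0.701
```

```bash
python3 st.py; python3 - <<'E'
from bench import snapshot
from h import *
s=snapshot("scene")
T=np.linalg.inv(np.array(s["cam_to_world"]));f=240/np.tan(np.radians(s["vfov"]/2))
a=cv2.resize(s["image"][225:300,255:330],None,fx=8,fy=8,interpolation=cv2.INTER_CUBIC)
a=cv2.convertScaleAbs(a,alpha=1.5,beta=20)
def pr(p):
    c=T[:3,:3]@np.array(p)+T[:3,3];return int((c[0]/c[2]*f+s["cx"]-255)*8),int((c[1]/c[2]*f+s["cy"]-225)*8)
for z,col in((.040,(0,0,255)),(.06,(255,0,0))):
  for x0,x1 in((.4825,.5),(.403,.4205)):
    cv2.polylines(a,[np.array([pr((x,y,z)) for x,y in((x0,-.2193),(x1,-.2193),(x1,-.2013),(x0,-.2013))])],1,col,1)
cv2.imwrite("pics/s4.png",a)
E
```

```text
t 4.45 p [ 451.4 -210.2   40.3] rack -54.1 -10.4 x [-2.110e-02  9.998e-01 -1.000e-04] y [9.998e-01 2.110e-02 1.000e-04] jaw 1.21 zx [ 0.0001 -0.0001] grip 61.8 F [ 0.  -0.2  0.4]
```

View pics/s4.png

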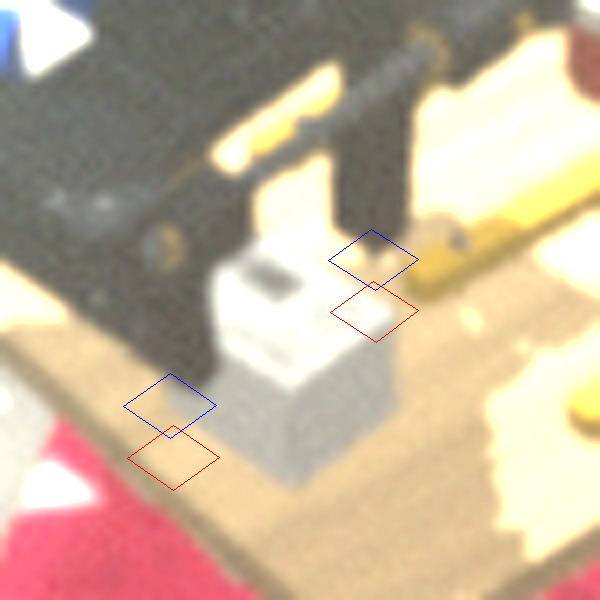

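```bash
python3 - <<'E'
from bench import snapshot
from h import *
s=snapshot("scene")
T=np.linalg.inv(np.array(s["cam_to_world"]));f=240/np.tan(np.radians(s["vfov"]/2))
im=cv2.imread("pics/scene0.png")
u0,v0,k=215,260,4
a=cv2.resize(im[v0:v0+130,u0:u0+180],None,fx=k,fy=k,interpolation=cv2.INTER_CUBIC)
a=cv2.convertScaleAbs(a,alpha=2,beta=30)
def pr(p):
    c=T[:3,:3]@np.array(p)+T[:3,3];return int((c[0]/c[2]*f+s["cx"]-u0)*k),int((c[1]/c[2]*f+s["cy"]-v0)*k)
c=np.array([.212,-.48]);j=np.radians(-66.2);J=np.array([np.cos(j),np.sin(j)]);N=np.array([-J[1],J[0]])
for z,col in((.2052,(0,0,255)),(.2252,(255,0,0))):
  for a0,a1 in((.044,.0615),(-.044,-.0615)):
    cv2.polylines(a,[np.array([pr((*(c+J*q+N*w),z)) for q,w in((a0,-.009),(a1,-.009),(a1,.009),(a0,.009))])],1,col,1)
cv2.imwrite("pics/s5.png",a)
E
```

```text
(no output)
```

View pics/s5.png

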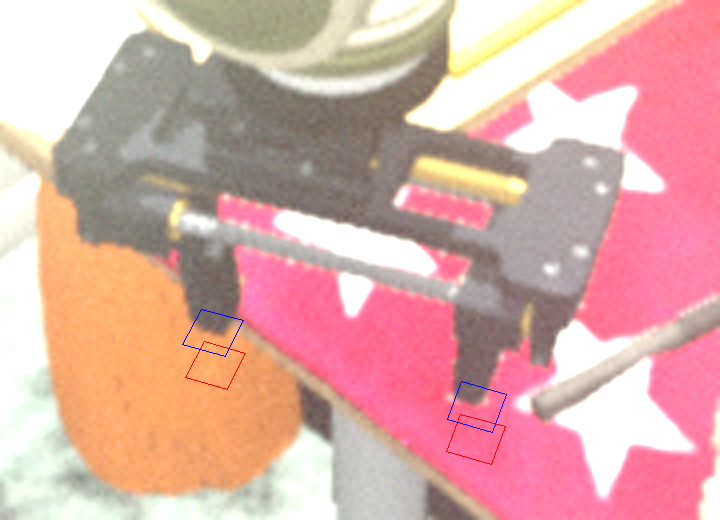

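The start picture shows the same offset: the visible fingertips end about 25 mm behind the stated TCP. I'll settle which is true by feeling for the board, which may be touched, in 1 mm steps.

Call:
play_rows:
  deltas:
    - [0,0,0.2,0,0,0]
    - [0,0,0.2,0,0,0]
    - [0,0,0.2,0,0,0]
    - [0,0,0.1,0,0,0]
    - [0,0,0,0,0,0]
    - [0,0,0.1,0,0,0]
    - [0,0,0,0,0,0]
    - [0,0,0,0,0,0]

```text
clock: 5.35
tcp_pos: [0.4514, -0.2102, 0.0322]
tcp_rot: [0.7, 0.715, 0.0, 0.0]
force: [-0.2, -0.2, -0.0]
grip_width: 0.704
```

Call:
play_rows:
  deltas:
    - [0,0,0.1,0,0,0]
    - [0,0,0,0,0,0]
    - [0,0,0.1,0,0,0]
    - [0,0,0,0,0,0]
    - [0,0,0.1,0,0,0]
    - [0,0,0,0,0,0]
    - [0,0,0,0,0,0]
    - [0,0,0,0,0,0]

```text
clock: 6.15
tcp_pos: [0.4514, -0.2102, 0.0292]
tcp_rot: [0.7, 0.714, 0.0, 0.0]
force: [-0.7, 0.6, 0.0]
grip_width: 0.703
```

Call:
play_rows:
  deltas:
    - [0,0,0.1,0,0,0]
    - [0,0,0,0,0,0]
    - [0,0,0.1,0,0,0]
    - [0,0,0,0,0,0]
    - [0,0,0.1,0,0,0]
    - [0,0,0,0,0,0]
    - [0,0,0,0,0,0]
    - [0,0,0,0,0,0]

```text
clock: 6.95
tcp_pos: [0.4514, -0.2102, 0.0262]
tcp_rot: [0.7, 0.715, 0.0, -0.0]
force: [0.2, -0.3, 1.6]
grip_width: 0.707
```

```bash
python3 st.py; python3 - <<'E'
from bench import snapshot
from h import *
s=snapshot("scene")
a=cv2.resize(s["image"][225:300,255:330],None,fx=8,fy=8,interpolation=cv2.INTER_CUBIC)
cv2.imwrite("pics/s6.png",cv2.convertScaleAbs(a,alpha=1.8,beta=20))
E
```

```text
t 6.95 p [ 451.4 -210.2   26.2] rack -54.1 -10.4 x [-0.021   0.9998  0.    ] y [0.9998 0.021  0.    ] jaw 1.21 zx [0. 0.] grip 62.2 F [ 0.2 -0.3  1.6]
```

View pics/s6.png

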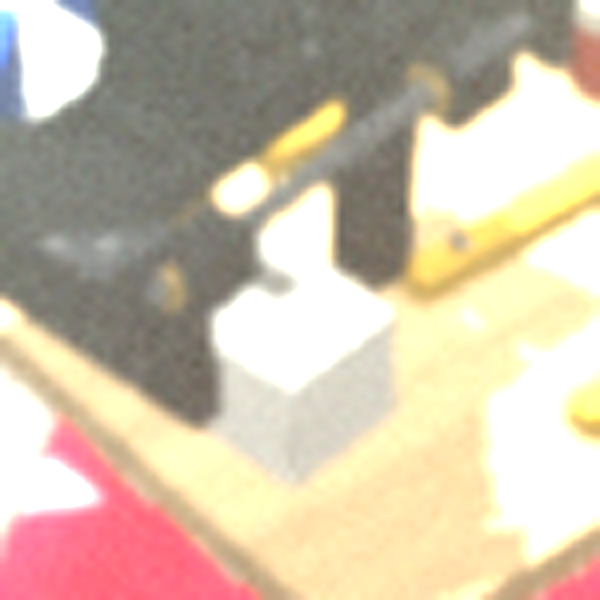

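Call:
play_rows:
  deltas:
    - [0,0,0.1,0,0,0]
    - [0,0,0,0,0,0]
    - [0,0,0.1,0,0,0]
    - [0,0,0,0,0,0]
    - [0,0,0.1,0,0,0]
    - [0,0,0,0,0,0]
    - [0,0,0,0,0,0]
    - [0,0,0,0,0,0]

```text
clock: 7.8
tcp_pos: [0.4514, -0.2102, 0.0232]
tcp_rot: [0.7, 0.714, 0.0, 0.0]
force: [-0.5, -0.6, -0.3]
grip_width: 0.706
```

```bash
python3 st.py
```

```text
t 7.8 p [ 451.4 -210.2   23.2] rack -54.1 -10.4 x [-0.021   0.9998 -0.    ] y [9.998e-01 2.100e-02 1.000e-04] jaw 1.2 zx [ 0.0001 -0.    ] grip 62.2 F [-0.5 -0.6 -0.3]
```

There's still no contact at 0.023, so the true tips are well above the reported TCP. Going on down to touch the board lightly and get the exact offset.

Call:
play_rows:
  deltas:
    - [0,0,0.1,0,0,0]
    - [0,0,0.1,0,0,0]
    - [0,0,0.1,0,0,0]
    - [0,0,0.1,0,0,0]
    - [0,0,0.1,0,0,0]
    - [0,0,0.1,0,0,0]
    - [0,0,0,0,0,0]
    - [0,0,0,0,0,0]

```text
clock: 8.6
tcp_pos: [0.4513, -0.2102, 0.0172]
tcp_rot: [0.7, 0.714, -0.0, -0.0]
force: [0.6, 1.1, -0.4]
grip_width: 0.702
```

Call:
play_rows:
  deltas:
    - [0,0,0.1,0,0,0]
    - [0,0,0,0,0,0]
    - [0,0,0.1,0,0,0]
    - [0,0,0,0,0,0]
    - [0,0,0.1,0,0,0]
    - [0,0,0,0,0,0]
    - [0,0,0,0,0,0]
    - [0,0,0,0,0,0]

```text
clock: 9.4
tcp_pos: [0.4514, -0.2102, 0.0142]
tcp_rot: [0.7, 0.714, 0.0, 0.0]
force: [-0.2, 0.2, -0.9]
grip_width: 0.698
```

```bash
python3 st.py; python3 - <<'E'
from bench import snapshot
from h import *
s=snapshot("scene")
a=cv2.resize(s["image"][225:300,255:330],None,fx=8,fy=8,interpolation=cv2.INTER_CUBIC)
cv2.imwrite("pics/s7.png",cv2.convertScaleAbs(a,alpha=1.8,beta=20))
E
```

```text
t 9.4 p [ 451.4 -210.2   14.2] rack -54.1 -10.4 x [-0.021   0.9998 -0.    ] y [0.9998 0.021  0.    ] jaw 1.2 zx [ 0. -0.] grip 61.5 F [-0.2  0.2 -0.9]
```

View pics/s7.png

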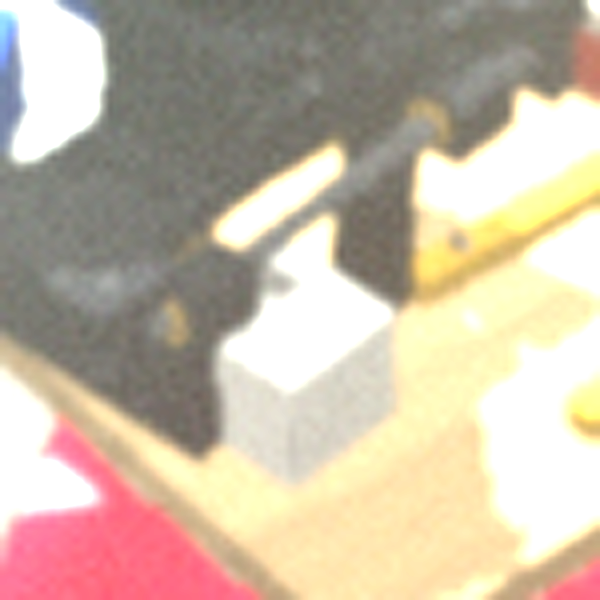

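Call:
play_rows:
  deltas:
    - [0,0,0.1,0,0,0]
    - [0,0,0,0,0,0]
    - [0,0,0.1,0,0,0]
    - [0,0,0,0,0,0]
    - [0,0,0.1,0,0,0]
    - [0,0,0,0,0,0]
    - [0,0,0,0,0,0]
    - [0,0,0,0,0,0]

```text
clock: 10.25
tcp_pos: [0.4514, -0.2102, 0.0112]
tcp_rot: [0.7, 0.714, 0.0, -0.0]
force: [0.8, -0.1, 0.6]
grip_width: 0.699
```

Call:
play_rows:
  deltas:
    - [0,0,0.1,0,0,0]
    - [0,0,0,0,0,0]
    - [0,0,0.1,0,0,0]
    - [0,0,0,0,0,0]
    - [0,0,0,0,0,0]
    - [0,0,0,0,0,0]
    - [0,0,0,0,0,0]
    - [0,0,0,0,0,0]

```text
clock: 11.05
tcp_pos: [0.4514, -0.2102, 0.0092]
tcp_rot: [0.7, 0.714, 0.0, -0.0]
force: [0.5, 0.4, 0.8]
grip_width: 0.704
```

Call:
play_rows:
  deltas:
    - [0,0,0.1,0,0,0]
    - [0,0,0,0,0,0]
    - [0,0,0.1,0,0,0]
    - [0,0,0,0,0,0]
    - [0,0,0,0,0,0]
    - [0,0,0,0,0,0]
    - [0,0,0,0,0,0]
    - [0,0,0,0,0,0]

```text
clock: 11.85
tcp_pos: [0.4514, -0.2102, 0.0072]
tcp_rot: [0.7, 0.714, 0.0, 0.0]
force: [0.4, -0.3, 0.2]
grip_width: 0.701
```

Call:
play_rows:
  deltas:
    - [0,0,0.1,0,0,0]
    - [0,0,0,0,0,0]
    - [0,0,0,0,0,0]
    - [0,0,0,0,0,0]
    - [0,0,0,0,0,0]
    - [0,0,0,0,0,0]
    - [0,0,0,0,0,0]
    - [0,0,0,0,0,0]

```text
clock: 12.65
tcp_pos: [0.4513, -0.2102, 0.0062]
tcp_rot: [0.7, 0.714, -0.0, -0.0]
force: [-0.9, 0.3, -0.0]
grip_width: 0.707
```

```bash
python3 st.py; python3 - <<'E'
from bench import snapshot
from h import *
s=snapshot("scene")
a=cv2.resize(s["image"][225:300,255:330],None,fx=8,fy=8,interpolation=cv2.INTER_CUBIC)
cv2.imwrite("pics/s8.png",cv2.convertScaleAbs(a,alpha=1.8,beta=20))
E
```

```text
t 12.65 p [ 451.3 -210.2    6.2] rack -54.1 -10.4 x [-0.021   0.9998 -0.    ] y [ 9.998e-01  2.100e-02 -1.000e-04] jaw 1.2 zx [-0.0001 -0.    ] grip 62.3 F [-0.9  0.3 -0. ]
```

View pics/s8.png

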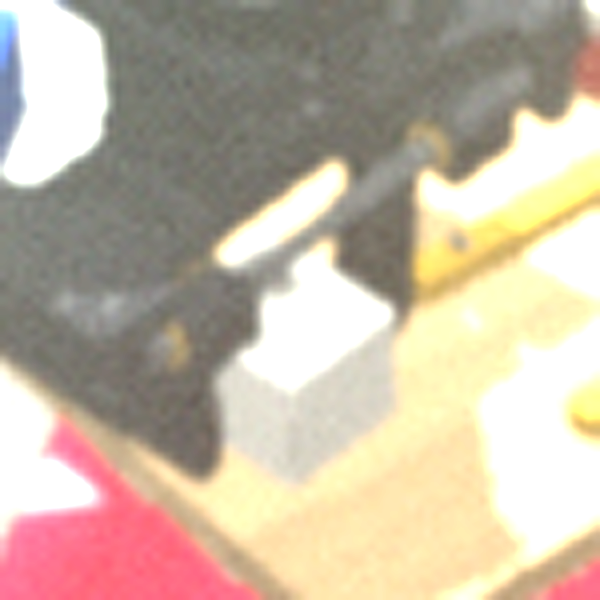

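The near tip (205,478) is now at z≈0.038 and the reported TCP is 0.006, so the real tips are about 31±4 mm above the reported TCP. I don't need the actual touch. I'll raise to reported z=0.020, which puts the tips at about 0.051, 9 mm over the rail tops with about 19 mm of carton overlap, and close.

Call:
play_rows:
  deltas:
    - [0,0,-0.3,0,0,0]
    - [0,0,-0.4,0,0,0]
    - [0,0,-0.4,0,0,0]
    - [0,0,-0.28,0,0,0]
    - [0,0,0,0,0,0]
    - [0,0,0,0,0,0]
    - [0,0,0,0,0,0]
    - [0,0,0,0,0,0]

```text
clock: 13.5
tcp_pos: [0.4513, -0.2102, 0.0199]
tcp_rot: [0.7, 0.714, -0.0, -0.0]
force: [-0.9, -0.0, -0.5]
grip_width: 0.708
```

Call:
play_rows:
  deltas:
    - [0,0,0,0,0,0]
    - [0,0,0,0,0,0]
    - [0,0,0,0,0,0]
    - [0,0,0,0,0,0]
    - [0,0,0,0,0,0]
    - [0,0,0,0,0,0]
    - [0,0,0,0,0,0]
    - [0,0,0,0,0,0]
  grip: 4.0

```text
clock: 14.3
tcp_pos: [0.4513, -0.2102, 0.02]
tcp_rot: [0.7, 0.715, -0.0, -0.0]
force: [0.2, -0.6, -1.0]
grip_width: 0.473
```

```bash
python3 st.py; python3 - <<'E'
from bench import snapshot
from h import *
s=snapshot("scene")
a=cv2.resize(s["image"][215:305,240:345],None,fx=7,fy=6.6,interpolation=cv2.INTER_CUBIC)
cv2.imwrite("pics/s9.png",cv2.convertScaleAbs(a,alpha=1.8,beta=20))
E
```

```text
t 14.3 p [ 451.3 -210.2   20. ] rack -54.1 -10.3 x [-2.100e-02  9.998e-01  1.000e-04] y [ 9.998e-01  2.100e-02 -1.000e-04] jaw 1.21 zx [-0.0001  0.0001] grip 41.7 F [ 0.2 -0.6 -1. ]
```

View pics/s9.png

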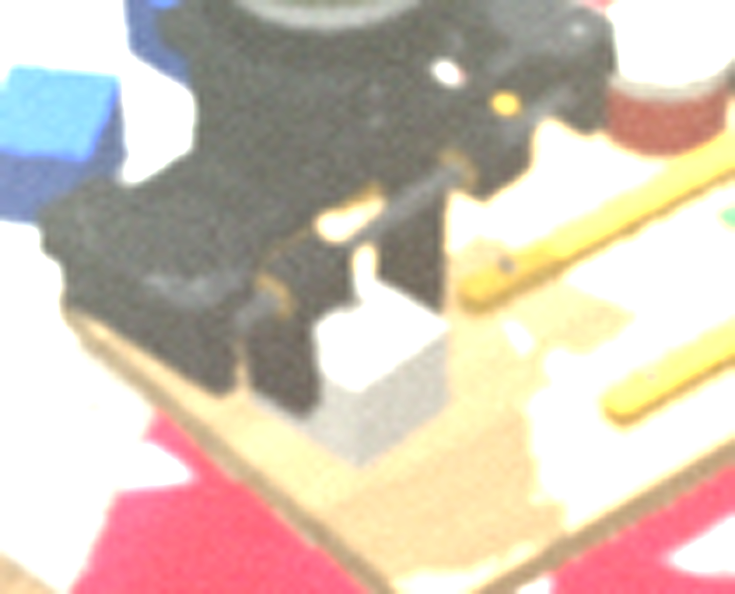

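The fingers stopped at 41.7 mm, so they hold the 42 mm side, which confirms the carton starts crosswise. Next, turn it on the board by 81.9° (1.43 rad).

Call:
play_rows:
  deltas:
    - [0,0,0,0,0,-0.05]
    - [0,0,0,0,0,-0.1]
    - [0,0,0,0,0,-0.1]
    - [0,0,0,0,0,-0.1]
    - [0,0,0,0,0,-0.1]
    - [0,0,0,0,0,-0.1]
    - [0,0,0,0,0,-0.1]
    - [0,0,0,0,0,-0.1]

```text
clock: 15.15
tcp_pos: [0.4513, -0.2102, 0.02]
tcp_rot: [0.387, 0.922, 0.0, -0.0]
force: [0.0, 0.5, -0.8]
grip_width: 0.473
```

Call:
play_rows:
  deltas:
    - [0,0,0,0,0,-0.1]
    - [0,0,0,0,0,-0.1]
    - [0,0,0,0,0,-0.1]
    - [0,0,0,0,0,-0.1]
    - [0,0,0,0,0,-0.1]
    - [0,0,0,0,0,-0.1]
    - [0,0,0,0,0,-0.08]
    - [0,0,0,0,0,0]

```text
clock: 15.95
tcp_pos: [0.4513, -0.2102, 0.02]
tcp_rot: [0.06, 0.998, 0.0, -0.0]
force: [-1.0, 0.1, -0.8]
grip_width: 0.478
```

```bash
python3 st.py; python3 - <<'E'
from bench import snapshot
from h import *
s=snapshot("scene")
a=cv2.resize(s["image"][205:305,240:375],None,fx=5.5,fy=5.5,interpolation=cv2.INTER_CUBIC)
cv2.imwrite("pics/s10.png",cv2.convertScaleAbs(a,alpha=1.8,beta=20))
E
```

```text
t 15.95 p [ 451.3 -210.2   20. ] rack -54.1 -10.4 x [-9.929e-01  1.188e-01  1.000e-04] y [0.1188 0.9929 0.    ] jaw 83.17 zx [-0.0001  0.0001] grip 42.1 F [-1.   0.1 -0.8]
```

View pics/s10.png

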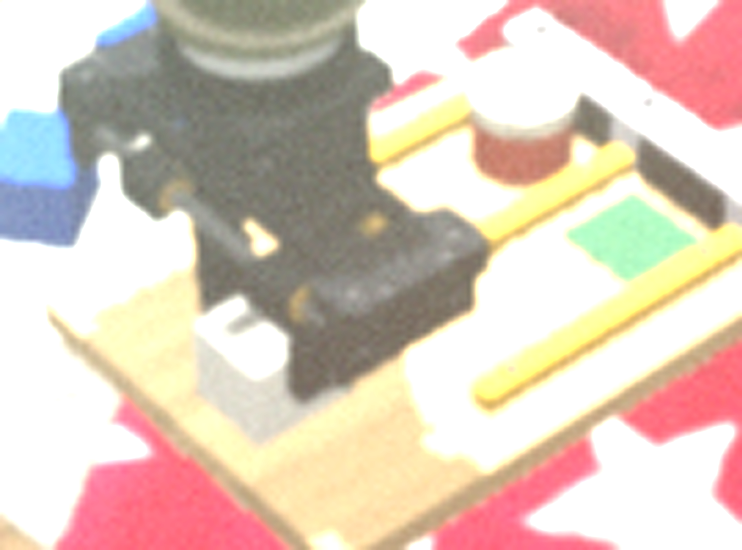

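The carton now has its 50 mm side along the lane. Shifting sideways to the lane's centre line (rack y -36), then checking before entering.

Call:
play_rows:
  deltas:
    - [0,-0.3,0,0,0,0]
    - [0,-0.4,0,0,0,0]
    - [0,-0.4,0,0,0,0]
    - [0,-0.4,0,0,0,0]
    - [0,-0.4,0,0,0,0]
    - [0,-0.4,0,0,0,0]
    - [0,-0.26,0,0,0,0]
    - [0,0,0,0,0,0]

```text
clock: 16.8
tcp_pos: [0.4482, -0.236, 0.02]
tcp_rot: [0.06, 0.998, -0.0, 0.0]
force: [-0.2, 0.7, -0.5]
grip_width: 0.474
```

```bash
python3 st.py; python3 - <<'E'
from bench import snapshot
from h import *
s=snapshot("scene")
a=cv2.resize(s["image"][205:305,240:375],None,fx=5.5,fy=5.5,interpolation=cv2.INTER_CUBIC)
cv2.imwrite("pics/s11.png",cv2.convertScaleAbs(a,alpha=1.8,beta=20))
t=snapshot("top")
a=cv2.resize(t["image"][170:360,230:400],None,fx=3,fy=3,interpolation=cv2.INTER_CUBIC)
cv2.imwrite("pics/t11.png",cv2.convertScaleAbs(a,alpha=1.5,beta=20))
E
```

```text
t 16.8 p [ 448.2 -236.    20. ] rack -54.1 -36.3 x [-0.9928  0.1199 -0.    ] y [ 0.1199  0.9928 -0.    ] jaw 83.11 zx [ 0. -0.] grip 41.8 F [-0.2  0.7 -0.5]
```

View pics/s11.png

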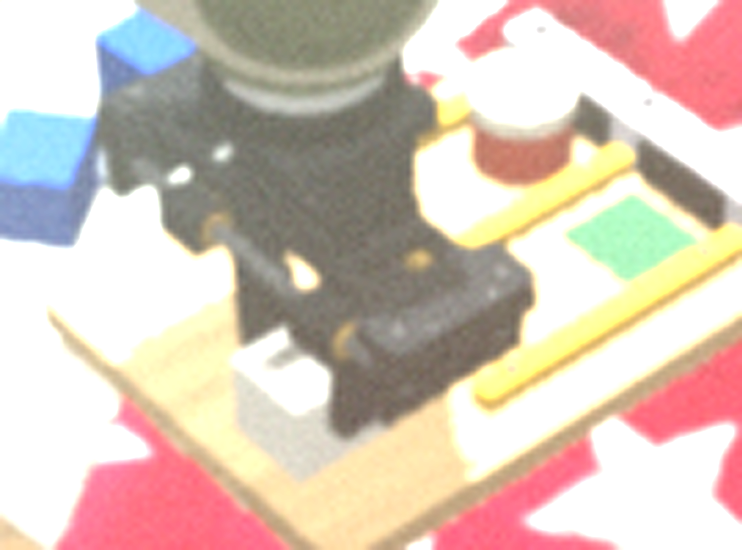

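View pics/t11.png

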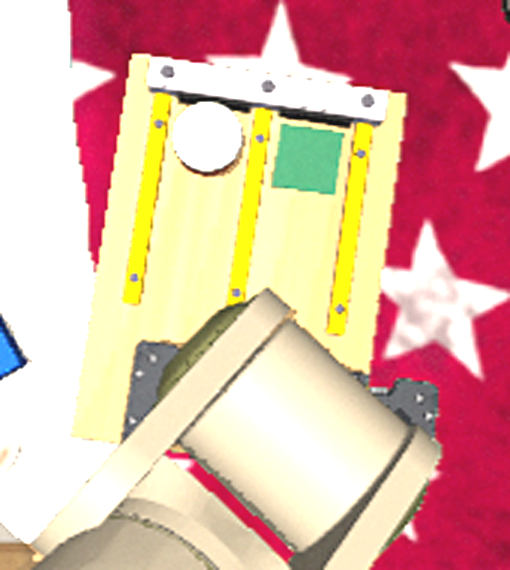

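```bash
python3 - <<'E'
from bench import snapshot
from h import *
s=snapshot("scene");a=-.1204
def rk(P):
    d=P[:,:2]*1000-[506.3,-206.4];return np.c_[d[:,0]*np.cos(a)+d[:,1]*np.sin(a),-d[:,0]*np.sin(a)+d[:,1]*np.cos(a)].round(1)
q=lambda x,y:(240+x/5.5,205+y/5.5)
print(rk(ray(s,[q(300,480),q(238,415)],.03)),"exp -79,-57 / -79,-15")
print(rk(ray(s,[q(302,408),q(234,350)],.07)))
print("right rail tip near-bottom, exp 2,-78",rk(ray(s,[q(488,405)],.03)),"mid rail end",rk(ray(s,[q(487,238)],.042)))
E
```

```text
[[-76.7 -56.5]
 [-73.3 -12.1]] exp -79,-57 / -79,-15
[[-75.2 -57.5]
 [-75.5 -14.9]]
right rail tip near-bottom, exp 2,-78 [[  7.7 -73.3]] mid rail end [[65.8 -6.6]]
```

The carton's sides measure at rack y -57 and -15, so it is centred on -36. Sliding down the lane.

Call:
play_rows:
  deltas:
    - [-0.5,0,0,0,0,0]
    - [-1,0,0,0,0,0]
    - [-1,0,0,0,0,0]
    - [-1,0,0,0,0,0]
    - [-1,0,0,0,0,0]
    - [-1,0,0,0,0,0]
    - [-0.5,0,0,0,0,0]
    - [0,0,0,0,0,0]

```text
clock: 17.75
tcp_pos: [0.5086, -0.2429, 0.02]
tcp_rot: [0.06, 0.998, -0.0, 0.0]
force: [-0.4, 0.7, -0.0]
grip_width: 0.473
```

```bash
python3 st.py; python3 - <<'E'
from bench import snapshot
from h import *
s=snapshot("scene")
a=cv2.resize(s["image"][205:305,240:375],None,fx=5.5,fy=5.5,interpolation=cv2.INTER_CUBIC)
cv2.imwrite("pics/s12.png",cv2.convertScaleAbs(a,alpha=1.8,beta=20))
E
```

```text
t 17.75 p [ 508.6 -242.9   20. ] rack 6.7 -35.9 x [-9.929e-01  1.190e-01 -6.000e-04] y [ 1.190e-01  9.929e-01 -3.000e-04] jaw 83.16 zx [ 0.0006 -0.0003] grip 41.7 F [-0.4  0.7 -0. ]
```

View pics/s12.png

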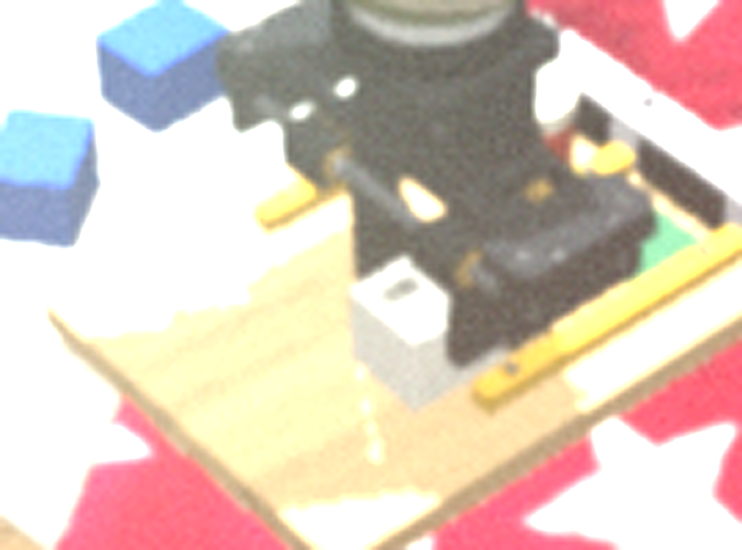

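The carton is entering the lane centred, and the fingertip at (458,362) is above the right rail. Continuing.

Call:
play_rows:
  deltas:
    - [-0.5,0,0,0,0,0]
    - [-1,0,0,0,0,0]
    - [-1.5,0,0,0,0,0]
    - [-1.5,0,0,0,0,0]
    - [-1.5,0,0,0,0,0]
    - [-1.5,0,0,0,0,0]
    - [-1.5,0,0,0,0,0]
    - [-0.5,0,0,0,0,0]

```text
clock: 18.6
tcp_pos: [0.6029, -0.2542, 0.02]
tcp_rot: [0.06, 0.998, -0.0, 0.0]
force: [-1.7, -0.7, 2.0]
grip_width: 0.475
```

```bash
python3 st.py; python3 - <<'E'
from bench import snapshot
from h import *
s=snapshot("scene")
a=cv2.resize(s["image"][185:285,260:395],None,fx=5.5,fy=5.5,interpolation=cv2.INTER_CUBIC)
cv2.imwrite("pics/s13.png",cv2.convertScaleAbs(a,alpha=1.8,beta=20))
E
```

```text
t 18.6 p [ 602.9 -254.2   20. ] rack 101.7 -35.8 x [-0.9929  0.1192 -0.    ] y [ 1.192e-01  9.929e-01 -1.000e-04] jaw 83.15 zx [ 0.     -0.0001] grip 41.8 F [-1.7 -0.7  2. ]
```

View pics/s13.png

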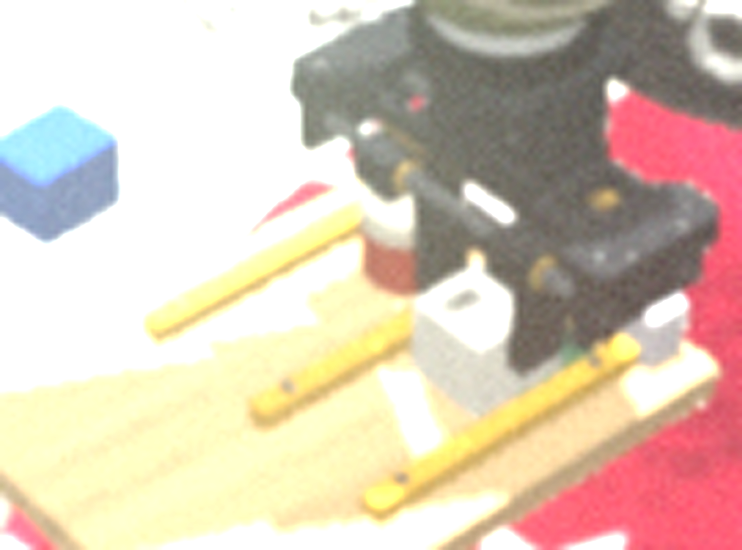

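It's well in the lane, with the pot still in its place. Final approach, slow, feeling for the stop.

Call:
play_rows:
  deltas:
    - [-0.4,0,0,0,0,0]
    - [-0.4,0,0,0,0,0]
    - [-0.3,0,0,0,0,0]
    - [-0.2,0,0,0,0,0]
    - [-0.1,0,0,0,0,0]
    - [-0.1,0,0,0,0,0]
    - [0,0,0,0,0,0]
    - [0,0,0,0,0,0]

```text
clock: 19.45
tcp_pos: [0.6172, -0.256, 0.02]
tcp_rot: [0.06, 0.998, -0.0, 0.0]
force: [0.0, 0.6, 1.1]
grip_width: 0.473
```

Call:
play_rows:
  deltas:
    - [-0.1,0,0,0,0,0]
    - [0,0,0,0,0,0]
    - [-0.1,0,0,0,0,0]
    - [0,0,0,0,0,0]
    - [0,0,0,0,0,0]
    - [0,0,0,0,0,0]
    - [0,0,0,0,0,0]
    - [0,0,0,0,0,0]

```text
clock: 20.25
tcp_pos: [0.6191, -0.2562, 0.02]
tcp_rot: [0.06, 0.998, -0.0, 0.0]
force: [0.9, -0.2, 0.4]
grip_width: 0.475
```

```bash
python3 st.py
```

```text
t 20.25 p [ 619.1 -256.2   20. ] rack 118.0 -35.9 x [-9.928e-01  1.195e-01 -3.000e-04] y [ 0.1195  0.9928 -0.    ] jaw 83.13 zx [ 0.0003 -0.0001] grip 41.9 F [ 0.9 -0.2  0.4]
```

Call:
play_rows:
  deltas:
    - [-0.1,0,0,0,0,0]
    - [0,0,0,0,0,0]
    - [-0.1,0,0,0,0,0]
    - [0,0,0,0,0,0]
    - [0,0,0,0,0,0]
    - [0,0,0,0,0,0]
    - [0,0,0,0,0,0]
    - [0,0,0,0,0,0]

```text
clock: 21.05
tcp_pos: [0.6211, -0.2564, 0.02]
tcp_rot: [0.06, 0.998, -0.0, 0.0]
force: [0.2, -0.4, 1.3]
grip_width: 0.474
```

Call:
play_rows:
  deltas:
    - [-0.1,0,0,0,0,0]
    - [0,0,0,0,0,0]
    - [0,0,0,0,0,0]
    - [0,0,0,0,0,0]
    - [0,0,0,0,0,0]
    - [0,0,0,0,0,0]
    - [0,0,0,0,0,0]
    - [0,0,0,0,0,0]

```text
clock: 21.85
tcp_pos: [0.622, -0.2565, 0.02]
tcp_rot: [0.06, 0.998, 0.0, -0.0]
force: [-1.5, -0.4, 2.0]
grip_width: 0.474
```

Call:
play_rows:
  deltas:
    - [-0.1,0,0,0,0,0]
    - [0,0,0,0,0,0]
    - [0,0,0,0,0,0]
    - [0,0,0,0,0,0]
    - [0,0,0,0,0,0]
    - [0,0,0,0,0,0]
    - [0,0,0,0,0,0]
    - [0,0,0,0,0,0]

```text
clock: 22.65
tcp_pos: [0.6231, -0.2567, 0.02]
tcp_rot: [0.06, 0.998, -0.0, 0.0]
force: [0.0, 0.4, 2.0]
grip_width: 0.473
```

```bash
python3 st.py
```

```text
t 22.65 p [ 623.1 -256.7   20. ] rack 122.0 -35.9 x [-9.928e-01  1.196e-01 -1.000e-04] y [ 0.1196  0.9928 -0.    ] jaw 83.13 zx [ 0.0001 -0.    ] grip 41.6 F [0.  0.4 2. ]
```

Call:
play_rows:
  deltas:
    - [-0.1,0,0,0,0,0]
    - [0,0,0,0,0,0]
    - [0,0,0,0,0,0]
    - [0,0,0,0,0,0]
    - [0,0,0,0,0,0]
    - [0,0,0,0,0,0]
    - [0,0,0,0,0,0]
    - [0,0,0,0,0,0]

```text
clock: 23.45
tcp_pos: [0.6241, -0.2568, 0.0201]
tcp_rot: [0.06, 0.998, -0.0, 0.0]
force: [-1.0, 0.1, 2.3]
grip_width: 0.472
```

Call:
play_rows:
  deltas:
    - [-0.1,0,0,0,0,0]
    - [0,0,0,0,0,0]
    - [0,0,0,0,0,0]
    - [0,0,0,0,0,0]
    - [0,0,0,0,0,0]
    - [0,0,0,0,0,0]
    - [0,0,0,0,0,0]
    - [0,0,0,0,0,0]

```text
clock: 24.25
tcp_pos: [0.625, -0.2569, 0.02]
tcp_rot: [0.06, 0.998, 0.0, 0.0]
force: [-1.2, -0.0, 2.5]
grip_width: 0.473
```

```bash
python3 st.py; python3 - <<'E'
from bench import snapshot
from h import *
s=snapshot("scene")
a=cv2.resize(s["image"][185:285,260:395],None,fx=5.5,fy=5.5,interpolation=cv2.INTER_CUBIC)
cv2.imwrite("pics/s14.png",cv2.convertScaleAbs(a,alpha=1.8,beta=20))
E
```

```text
t 24.25 p [ 625.  -256.9   20. ] rack 123.9 -35.9 x [-0.9928  0.1195 -0.    ] y [0.1195 0.9928 0.    ] jaw 83.14 zx [0. 0.] grip 41.7 F [-1.2 -0.   2.5]
```

View pics/s14.png

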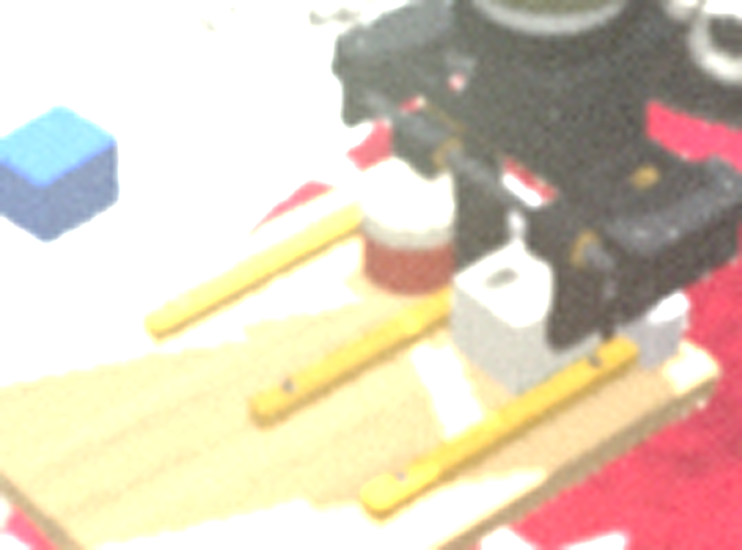

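```bash
python3 - <<'E'
from bench import snapshot,robot
from h import *
s=snapshot("scene");a=-.1204
def rk(P):
    d=P[:,:2]*1000-[506.3,-206.4];return np.c_[d[:,0]*np.cos(a)+d[:,1]*np.sin(a),-d[:,0]*np.sin(a)+d[:,1]*np.cos(a)].round(1)
q=lambda x,y:(260+x/5.5,185+y/5.5)
print(rk(ray(s,[q(453,293),q(520,343)],.07)),"exp 98,-15; 98,-57")
print(rk(ray(s,[q(455,342),q(520,393)],.03)))
print("rail near top ends exp 2,±6/-66..",rk(ray(s,[q(365,492),q(252,402)],.042)))
E
```

```text
[[ 92.2 -24.4]
 [ 91.9 -65.7]] exp 98,-15; 98,-57
[[103.3 -15.6]
 [102.3 -57.6]]
rail near top ends exp 2,±6/-66.. [[  4.3 -69. ]
 [  3.6   1.8]]
```

```bash
python3 - <<'E'
from bench import snapshot,robot
from h import *
s=snapshot("scene")
a=cv2.resize(s["image"][215:265,320:390],None,fx=11,fy=11,interpolation=cv2.INTER_CUBIC)
cv2.imwrite("pics/s15.png",cv2.convertScaleAbs(a,alpha=1.3))
E
```

```text
(no output)
```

View pics/s15.png

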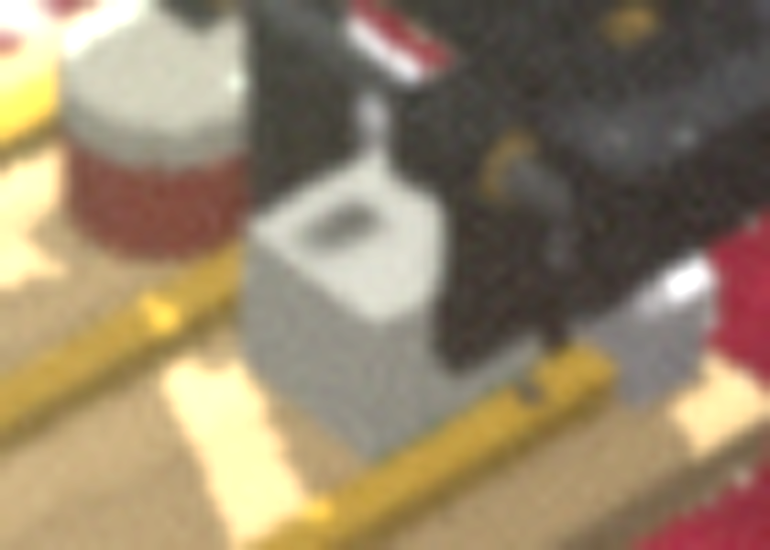

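```bash
python3 - <<'E'
from bench import snapshot
from h import *
s=snapshot("scene");a=-.1204
def rk(P):
    d=P[:,:2]*1000-[506.3,-206.4];return np.c_[d[:,0]*np.cos(a)+d[:,1]*np.sin(a),-d[:,0]*np.sin(a)+d[:,1]*np.cos(a)].round(1)
q=lambda x,y:(320+x/11,215+y/11)
print(rk(ray(s,[q(250,230),q(380,320)],.07)),"exp 98,-15; 98,-57")
print(rk(ray(s,[q(250,350),q(375,460)],.03)))
from bench import robot
print(np.mean([robot.observe()["force"] for _ in range(20)],0))
E
```

```text
[[ 98.6 -18.7]
 [ 99.7 -57.5]] exp 98,-15; 98,-57
[[104.2 -14.6]
 [100.6 -57.8]]
[-2.52807384 -0.66287605  2.53226085]
```

Contact is beginning (Fx about -2.5 N on average) and the carton's rear edge is near x≈99 mm. Releasing with a small opening, so the fingers stay clear of the pot, then rising straight up.

Call:
play_rows:
  deltas:
    - [0,0,0,0,0,0]
    - [0,0,0,0,0,0]
    - [0,0,0,0,0,0]
    - [0,0,0,0,0,0]
    - [0,0,0,0,0,0]
    - [0,0,0,0,0,0]
    - [0,0,0,0,0,0]
    - [0,0,0,0,0,0]
  grip: 4.8

```text
clock: 25.25
tcp_pos: [0.625, -0.2569, 0.02]
tcp_rot: [0.06, 0.998, 0.0, 0.0]
force: [0.1, -0.3, -0.6]
grip_width: 0.547
```

```bash
python3 st.py; python3 -c "
from bench import robot;import numpy as np
print(np.mean([robot.observe()['force'] for _ in range(20)],0))"
```

```text
t 25.25 p [ 625.  -256.9   20. ] rack 123.9 -35.9 x [-0.9928  0.1195 -0.    ] y [0.1195 0.9928 0.    ] jaw 83.14 zx [0. 0.] grip 48.2 F [ 0.1 -0.3 -0.6]
[ 0.1015745  -0.31840615 -0.58767584]
```

Forces are back to zero, so the carton is released. Rising.

Call:
play_rows:
  deltas:
    - [0,0,-0.3,0,0,0]
    - [0,0,-0.5,0,0,0]
    - [0,0,-1,0,0,0]
    - [0,0,-1.5,0,0,0]
    - [0,0,-2,0,0,0]
    - [0,0,-2.5,0,0,0]
    - [0,0,-3,0,0,0]
    - [0,0,-3,0,0,0]

```text
clock: 26.05
tcp_pos: [0.625, -0.2569, 0.1607]
tcp_rot: [0.06, 0.998, -0.0, 0.001]
force: [-0.0, -0.5, 0.3]
grip_width: 0.543
```

Call:
play_rows:
  deltas:
    - [3,0,-1,0,0,0]
    - [4,0,-1,0,0,0]
    - [4,0,0,0,0,0]
    - [4,0,0,0,0,0]
    - [4,0,0,0,0,0]
    - [4,0,0,0,0,0]
    - [3,0,0,0,0,0]
    - [0,0,0,0,0,0]

```text
clock: 26.85
tcp_pos: [0.3649, -0.2255, 0.1795]
tcp_rot: [0.061, 0.998, -0.001, 0.001]
force: [1.6, -0.2, -0.1]
grip_width: 0.543
```

```bash
python3 st.py; python3 - <<'E'
from bench import snapshot
from h import *
s=snapshot("scene");t=snapshot("top")
cv2.imwrite("pics/s20.png",s["image"])
cv2.imwrite("pics/t20.png",t["image"])
E
```

```text
t 26.85 p [ 364.9 -225.5  179.5] rack -138.1 -36.0 x [-0.9926  0.1212 -0.0011] y [ 0.1212  0.9926 -0.0013] jaw 83.04 zx [ 0.0009 -0.0014] grip 47.8 F [ 1.6 -0.2 -0.1]
```

View pics/t20.png

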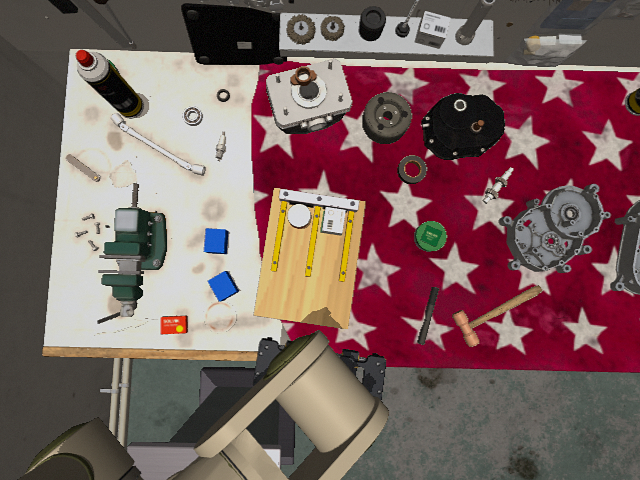

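View pics/s20.png

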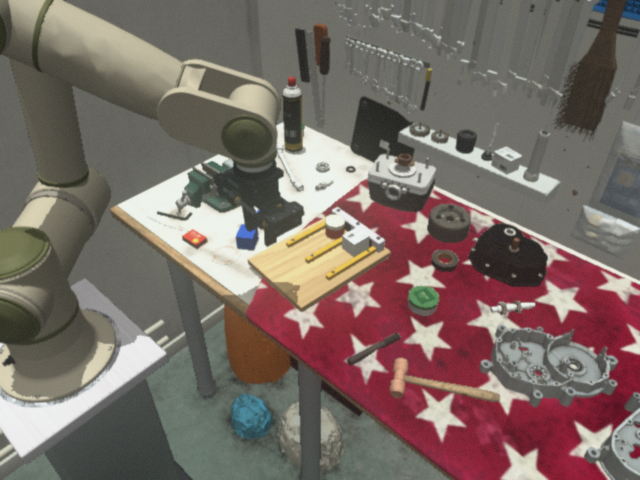

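The carton stands at (334,219) in the top view, between the rails and at the end of the right lane. The pot is at (299,215), unchanged. Measuring it now.

```bash
python3 - <<'E'
from bench import snapshot
from h import *
t=snapshot("top");im=t["image"];old=cv2.imread("pics/top0.png")
a=-.1204
def rk(P):
    d=np.atleast_2d(P)[:,:2]-[506.3,-206.4];return np.c_[d[:,0]*np.cos(a)+d[:,1]*np.sin(a),-d[:,0]*np.sin(a)+d[:,1]*np.cos(a)].round(1)
cv2.imwrite("pics/t21.png",cv2.resize(im[180:290,260:370],None,fx=5.4,fy=5.4,interpolation=cv2.INTER_CUBIC))
h=cv2.cvtColor(im,cv2.COLOR_BGR2HSV);S=h[...,1].astype(int);V=h[...,2]
roi=np.zeros(S.shape,bool);roi[206:238,321:348]=1
m=(S<60)&(V>130)&roi
for c in comps(m,150):
  r=rect(t,c,.07);print(c.sum(),rk(r[0]),r[1],r[2]);print(rk(cv2.boxPoints(r)))
d=cv2.absdiff(im,old).max(2);d[330:]=0
n,l,st,ce=cv2.connectedComponentsWithStats((cv2.GaussianBlur(d,(3,3),0)>40).astype(np.uint8))
for i in range(1,n):
  if st[i,4]>8:print("diff",st[i])
E
```

```text
474 [[122.9 -36. ]] (42.01469421386719, 49.64182662963867) 82.5556640625
[[ 97.9 -56.8]
 [147.6 -57.3]
 [148.  -15.3]
 [ 98.3 -14.8]]
diff [322 206  25  30 587]
diff [296 293  46  36 975]
diff [282 326   3   4   9]
```

View pics/t21.png

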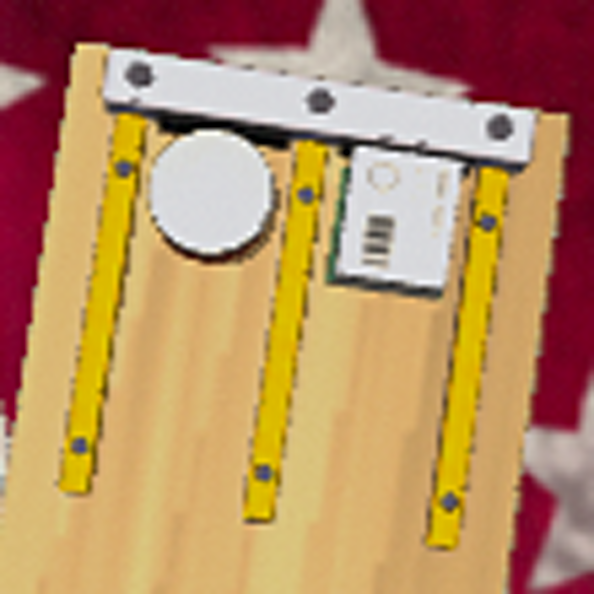

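The carton centre is at rack (122.9, -36.0) mm, square, with its front at x = 148, which is the stop face. The picture differences show only the carton's old and new places and the arm's shadow. Handing in.

```bash
python3 -c "
from bench import robot
print(robot.hand_in())"
```

```text
the job is handed in; nothing more can be done
None
```

The carton stands against the rubber stop in the free right-hand lane, and I handed the job in at about 27 s of the 69 s allowed. There is no verdict yet.

**What I did:** I closed the fingers on the carton's 42 mm sides with the tips above rail height. I turned it about 82° on the board, moved it sideways onto the lane's centre line and slid it down until it met the stop. I then opened slightly, rose straight up and drew the arm back.

**Last checks:**
- **Position:** the top view puts the carton's centre at rack (122.9, -36.0) mm. That is about 1 mm past the mark, square to the lane, and roughly 9 mm clear of each rail.
- **Other things:** compared with the start picture, only the carton and the arm's shadow changed. The pot and the other loose things are where they were.
- **Forces:** about 2.5 N at the stop, and near zero after release. I saw no jump in force in the lane that would suggest a touch on a rail.

**What disagreed with the description:**
- **Carton's starting direction:** the carton started with its 50 mm side across the lanes, not along them. The grip stopping at about 42 mm confirmed this.
- **Fingertip height:** the visible fingertips ended about 30 mm above the reported TCP. Lowering with no contact well below board height confirmed the direction of the error. I set heights from the images, so the tip clearance over the rails (about 9 mm) is good only to about 4 mm.
- **Scene camera:** its corner readings of the carton at the stop scattered by up to about 6 mm, so I relied on the top view for the final position.

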